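# Find the worn egg timer by its free play

### The job

One of the three egg timer dials has a worn gear and rocks much further than the others before it resists: find it by gently rocking the dials by their posts, without forcing any of them or disturbing the other things. Turn the worn dial anticlockwise (seen from above) until you feel it resist, then clockwise until it resists, and leave it at that clockwise end of its play. Then mark it by setting the poaching cup down, not dropping it, upright and centred on the round pad in front of that dial.

Things in the scene. Friction and masses are not known exactly. Their poses are not given: they have to be found in the camera images.
- stand: white plastic triple egg timer, fixed: a deck 12 mm high nearest the robot with three round cork pads; behind it a housing 40 mm high with three equal dials in a row, 110 mm apart. 206 mm deep (own x), 340 mm wide (own y). Origin at table level; own +x points from the pads to the dials, own +y to the robot's left. Its place and yaw differ each time.
- dial_a (a joint): angle of the left (+y end) dial, rad, positive anticlockwise seen from above; at 0 its post lies from the axis along the stand's +x. Turns almost freely (0.3 N at the post) within its free play, then meets a sprung resistance growing by about 2.8 N per mm at the post; over about 12 N there damages it. Let go, it stays where it is within its play.
- post_a (a point): grip point on the upright steel post of the left (+y end) dial: post 12 mm in diameter, 38 mm from the dial's axis; this point is on its centre line, 74 mm above the table, 12 mm below the post's top and 24 mm above the dial plate (plate 90 mm in diameter, its top 50 mm above the table). Held firmly, it resists turning between the fingers, so turn the hand with the dial.
- axis_a (a point): axis of the left (+y end) dial, 40 mm above the table. Play in all: a sound dial about 0.2 rad (8 mm at the post), the worn one about 0.8 rad (30 mm); exactly one is worn, any of the three, and they look alike. The play's middle is up to 0.05 rad off angle 0.
- pad_a (a point): centre of the top of the round cork pad (76 mm across, flat, 12 mm above the table) in front of the left (+y end of the stand) dial, 105 mm from that dial's axis
- dial_b (a joint): angle of the middle dial, rad, positive anticlockwise seen from above; at 0 its post lies from the axis along the stand's +x. Turns almost freely (0.3 N at the post) within its free play, then meets a sprung resistance growing by about 2.8 N per mm at the post; over about 12 N there damages it. Let go, it stays where it is within its play.
- post_b (a point): grip point on the upright steel post of the middle dial: post 12 mm in diameter, 38 mm from the dial's axis; this point is on its centre line, 74 mm above the table, 12 mm below the post's top and 24 mm above the dial plate (plate 90 mm in diameter, its top 50 mm above the table). Held firmly, it resists turning between the fingers, so turn the hand with the dial.
- axis_b (a point): axis of the middle dial, 40 mm above the table. Play in all: a sound dial about 0.2 rad (8 mm at the post), the worn one about 0.8 rad (30 mm); exactly one is worn, any of the three, and they look alike. The play's middle is up to 0.05 rad off angle 0.
- pad_b (a point): centre of the top of the round cork pad (76 mm across, flat, 12 mm above the table) in front of the middle dial, 105 mm from that dial's axis
- dial_c (a joint): angle of the right (-y end) dial, rad, positive anticlockwise seen from above; at 0 its post lies from the axis along the stand's +x. Turns almost freely (0.3 N at the post) within its free play, then meets a sprung resistance growing by about 2.8 N per mm at the post; over about 12 N there damages it. Let go, it stays where it is within its play.
- post_c (a point): grip point on the upright steel post of the right (-y end) dial: post 12 mm in diameter, 38 mm from the dial's axis; this point is on its centre line, 74 mm above the table, 12 mm below the post's top and 24 mm above the dial plate (plate 90 mm in diameter, its top 50 mm above the table). Held firmly, it resists turning between the fingers, so turn the hand with the dial.
- axis_c (a point): axis of the right (-y end) dial, 40 mm above the table. Play in all: a sound dial about 0.2 rad (8 mm at the post), the worn one about 0.8 rad (30 mm); exactly one is worn, any of the three, and they look alike. The play's middle is up to 0.05 rad off angle 0.
- pad_c (a point): centre of the top of the round cork pad (76 mm across, flat, 12 mm above the table) in front of the right (-y end) dial, 105 mm from that dial's axis
- poacher_mid (a point): centre, half-way up, of the hard silicone poaching cup: loose plain round cup, open at the top, no stem, 60 mm across at the rim, 52 mm at the foot, 46 mm high, wall 4 mm, 70 g; it stands on the table to the left or right of the stand
- eggcup1_mid (a point): bystander: centre of a loose stainless egg cup on a stem, 48 mm across, 62 mm high
- eggcup2_mid (a point): bystander: centre of a loose stainless egg cup on a stem, 48 mm across, 62 mm high; it stands beyond the dials. Also fixed at the back left (about 0.83 m ahead, 0.34 m left) is the turntable, 230 mm across, with the egg cooker, 174 mm high, and at the far left an egg box 63 mm high
- saltpig: bystander: white ceramic salt pig with wooden lid, 116 mm across, 124 mm high, origin under its centre
- jar: bystander: glass jar, 68 mm across, 110 mm high, origin under its centre
- spoon: bystander: wooden spoon lying on the table, 170 mm long

How it is judged:
By the outcome, as a careful person would: the job done as asked, in the order asked, and still so for the second after the job is handed in, with the robot touching nothing.
It also fails if it takes over 72 s, if anything falls off the work surface, if the arm or the gripper's body presses on something with over 40 N, if the wrist force passes 120 N, or if a joint passes its speed limit or range.

### The arm

A 6-joint arm with a two-finger parallel gripper is mounted at the origin on the work surface. World frame = base frame: x ahead of the robot, y to its left, z up, the work surface at z = 0. Lengths are in mm, angles in rad, forces in N, time in s.
With the tool pointing down it reaches from about 275 to 750 mm from the base axis. Payload 10.2 kg.
Tool frame: the origin (TCP) lies at the very end of the fingers, on their centre line; the grasp point (between the pads) lies 19 mm behind it; x points along the fingers, y is the direction in which the jaws open and shut, and the axes are right-handed (so a half turn about x gives the same grasp; the last joint's range is limited). The gripper opens to 85 mm and grips with 20 to 120 N. Pads are 22 mm wide; open, the fingers measure 114 mm over their backs; the gripper's body (76 mm by 85 mm) begins 54 mm behind the grasp point. The pads swing forward as they close: fully open they stand 13 mm farther back than shut.
Start: joints at [1.11, 0.313, 1.498, -0, 1.331, -0.223], TCP at [123.684, 510.229, 231.294] pointing down, gripper open.
Joint ranges: [-2.94, 2.94], [-0.97, 2.17], [0.19, 2.56], [-1.23, 4.37], [0.02, 3.11], [-2.88, 2.88]. Speed limits (rad/s): [2.39, 2.39, 3.01, 3.14, 3.14, 3.14].

### API

Orientations are given as a unit quaternion [w, x, y, z].
In Python, from rig import ctrl, viewer, finish_job gives the robot as it stands.
- The arm moves only by the tool carry_out, never from a script. Its argument "targets" is a list of rows, each an object of numbers: "x", "y", "z": the shift along the world's x, y, z in m; "ax", "ay", "az": the turn, a rotation vector about the world's x, y, z in rad; "hand": the opening, from -1 (shut) to 1 (fully open). A call has 1 to 5 rows; each row is the pose to reach, as a shift and turn from the pose commanded when the call began; what a row does not reach only later rows make up. A row lasts 1/8 s, in which the tool goes at most 62.5 mm and 10.7 degrees, less where a joint would pass 70% of its speed; a pose out of reach is approached as far as the arm can. A call with a gripper value outside its range is refused whole. The fingers move at their own pace and stop on an object; "grip_force" is the grip in N (left out, the last holds). Time passes only in rows, so rows that repeat a pose let the fingers close. It gives the time, the measured TCP pose, the force and the opening at its end, in the units of the state.
- ctrl.sense(): the state, without advancing time (a new reading comes with each control period).
- viewer.capture(name): name is "scene" or "top"; returns the picture (384x512x3 uint8, blue, green, red); there is no depth.
- viewer.camera_info(name): a dict with "fx", "fy", "cx", "cy" (pixels), "R" (3x3) and "t" (3): a world point X has camera coordinates R X + t. Camera axes: x right, y down, z forward; pixel columns grow to the right and rows downward; lengths in mm; the calibration is good to about 2 mm. A picture is of the moment at which its call begins. camera_info takes no time and is no camera call.
- finish_job(): hands the job in, once; it reports no verdict.
The state is a dict: "time_s": time; "joints": joint angles; "dq": joint speeds; "tau": joint torques, N m; "eef_pos": TCP position; "ee_rot": TCP orientation; "force": force on the tool from outside, world axes, zero at the start; "wrist_torque": the same for the moment, N m; "grip_width": opening from 0.0 (shut) to 1.0 (fully open).
Only numpy, scipy, OpenCV 4.12 (cv2) and the standard library are available. Lean on these libraries where they do the work, as an engineer would, in place of code of your own. Each camera call takes 0.05 s, during which the arm holds its last target. There are 200 camera calls.

## Working session

There is one attempt and no reset: what is moved stays moved. The work goes in short steps, Python scripts to look and compute and a tool call to move; the robot and the scene stay as the last step left them, time stands still between calls to the robot, and variables do not carry over. Pictures are saved under pics/ and viewed, about 8 in all and at most 12, crops included, and the job is handed in when it is done.

Besides the shell and the picture viewer there is one more tool, called after "Call:" as name(argument=value, ...), one argument or row to a line, values as JSON. carry_out: Moves the arm, as the interface text tells. Its arguments: {"type":"object","properties":{"targets":{"type":"array"},"grip_force":{"type":"number"}},"required":["targets"]}

```bash
mkdir -p pics; ls
python3 - <<'E'
from rig import ctrl, viewer
import cv2
for n in ("scene","top"):
    im=viewer.capture(n); cv2.imwrite(f"pics/{n}0.png",im)
    print(n,viewer.camera_info(n))
print(ctrl.sense())
E
```

```text
pics
scene {'fx': 371.8160342756828, 'fy': 371.8160342756828, 'cx': 257.70982877216386, 'cy': 193.0774506594039, 'R': array([[ 0.76848379,  0.63986188, -0.0030721 ],
       [ 0.51761926, -0.62447674, -0.58489239],
       [-0.3761688 ,  0.44789014, -0.81110508]]), 't': array([-411.57779291, -302.07036858, 1556.65111609])}
top {'fx': 362.93737874582905, 'fy': 362.93737874582905, 'cx': 252.01222893746717, 'cy': 192.10903441247805, 'R': array([[ 1.85532697e-02, -9.99827547e-01,  8.07468863e-04],
       [-9.94812734e-01, -1.85409888e-02, -1.00019282e-01],
       [ 1.00017004e-01,  1.05240440e-03, -9.94985171e-01]]), 't': array([ -76.95296654,  614.07836645, 1009.85846946])}
{'time_s': 0.1, 'joints': array([ 1.10958355e+00,  3.13433775e-01,  1.49834575e+00, -7.10139258e-06,
        1.33100137e+00, -2.23413952e-01]), 'dq': array([ 0.0005381 , -0.00209265, -0.00142139,  0.0002567 , -0.00089968,
        0.00068257]), 'tau': array([ 2.85727598e-03, -4.12900221e+01, -2.60139674e+01, -2.17887559e-04,
        3.11904871e-03, -1.32242974e-05]), 'eef_pos': array([123.58973249, 510.01553115, 230.77775764]), 'ee_rot': array([ 0.70197569,  0.08347947,  0.70225312, -0.08427257]), 'force': array([-0.33098026, -1.02194983, -0.88011854]), 'wrist_torque': array([-0.03338332, -0.0151939 ,  0.00744995]), 'grip_width': 0.999042404135649}
```

View pics/top0.png

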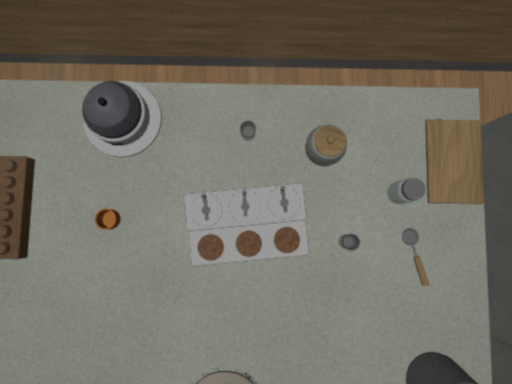

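View pics/scene0.png

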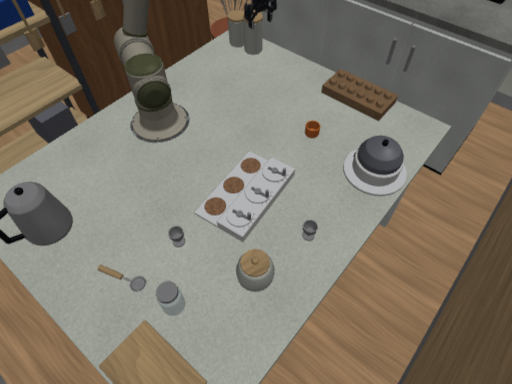

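Run:
```python
import cv2
im=cv2.imread("pics/top0.png"); c=im[178:272,178:315]; cv2.imwrite("pics/c1.png",cv2.resize(c,None,fx=5.5,fy=5.5,interpolation=cv2.INTER_CUBIC))
s=cv2.imread("pics/scene0.png"); 
a=cv2.resize(s[145:245,190:300],None,fx=5,fy=5,interpolation=cv2.INTER_CUBIC)
b=cv2.resize(im[200:240,88:128],None,fx=5,fy=5,interpolation=cv2.INTER_CUBIC)
d=cv2.resize(s[112:152,292:332],None,fx=5,fy=5,interpolation=cv2.INTER_CUBIC)
import numpy as np
col=np.zeros((500,200,3),np.uint8); col[:200]=b; col[250:450]=d
cv2.imwrite("pics/c2.png",np.hstack([a,col]))
```

```text
(no output)
```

View pics/c1.png

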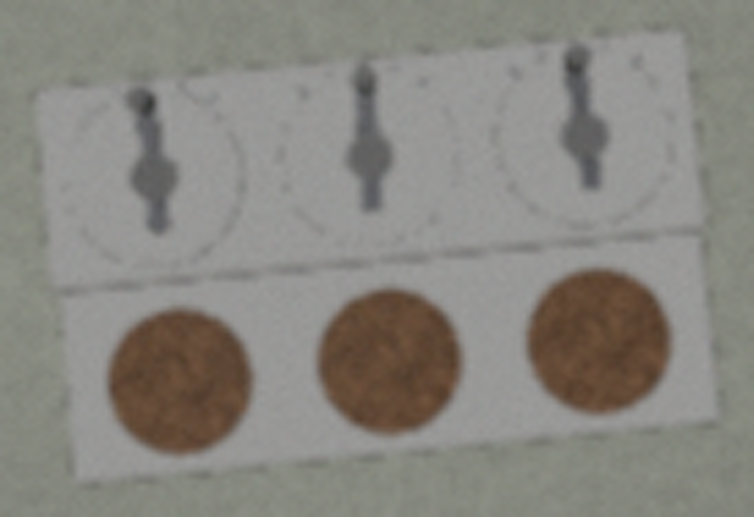

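View pics/c2.png

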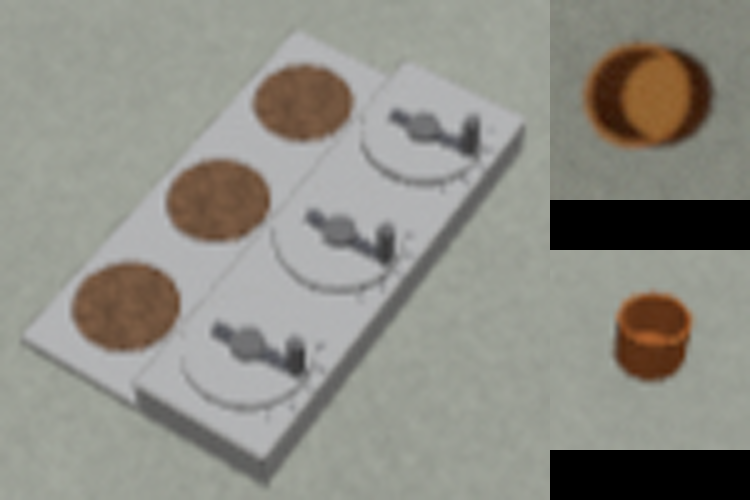

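```bash
cat > h.py <<'E'
import numpy as np, cv2
from rig import ctrl, viewer
def proj(n,X):
    c=viewer.camera_info(n); p=np.atleast_2d(X)@c["R"].T+c["t"]
    return np.c_[c["fx"]*p[:,0]/p[:,2]+c["cx"], c["fy"]*p[:,1]/p[:,2]+c["cy"]]
def back(n,uv,z):
    c=viewer.camera_info(n); d=c["R"].T@np.array([(uv[0]-c["cx"])/c["fx"],(uv[1]-c["cy"])/c["fy"],1]); o=-c["R"].T@c["t"]
    return (o+d*(z-o[2])/d[2]).round(1)
def blobs(im,lo,hi,roi):
    x0,x1,y0,y1=roi; m=cv2.inRange(cv2.cvtColor(im[y0:y1,x0:x1],cv2.COLOR_BGR2HSV),lo,hi)
    m=cv2.morphologyEx(m,cv2.MORPH_CLOSE,np.ones((3,3)))
    cs=cv2.findContours(m,cv2.RETR_EXTERNAL,cv2.CHAIN_APPROX_NONE)[0]; out=[]
    for c in cs:
        M=cv2.moments(c)
        if M["m00"]>50: out.append((M["m10"]/M["m00"]+x0,M["m01"]/M["m00"]+y0,M["m00"]))
    return out
def cupc(n,x,y,zb=0):
    t=np.linspace(0,2*np.pi,60); P=np.vstack([np.c_[x+r*np.cos(t),y+r*np.sin(t),0*t+zb+z] for r,z in((26,0),(30,46))])
    h=cv2.convexHull(proj(n,P).astype(np.float32)); M=cv2.moments(h)
    return np.array([M["m10"],M["m01"]])/M["m00"],M["m00"]
E
python3 - <<'E'
from h import *
from scipy.optimize import least_squares
lo,hi=(3,90,30),(25,255,255)
ims={n:cv2.imread(f"pics/{n}0.png") for n in("top","scene")}
roi={"top":(185,310,215,265),"scene":(195,280,150,225)}; croi={"top":(88,128,200,240),"scene":(292,332,112,152)}
cc={}
for n in ims:
    for b in blobs(ims[n],lo,hi,roi[n]): print(n,"pad",np.round(b,1),back(n,b,12))
    cc[n]=blobs(ims[n],lo,hi,croi[n]); print(n,"cup",cc[n])
for ns in (["top"],["scene"],["top","scene"]):
    r=least_squares(lambda p:np.concatenate([cupc(n,*p)[0]-cc[n][0][:2] for n in ns]),[450,280]); print(ns,r.x,r.cost,[cupc(n,*r.x)[1] for n in ns])
for k,(a,b) in {"a":((140,99),(155,177)),"b":((364,76),(370,158)),"c":((577,58),(585,136))}.items():
    print(k,"posttop",back("top",(178+a[0]/5.5,178+a[1]/5.5),86),"hub",back("top",(178+b[0]/5.5,178+b[1]/5.5),56))
for k,(a,b) in {"a":((471,121),(424,127)),"b":((386,231),(339,231)),"c":((296,343),(248,345))}.items():
    print(k,"sc posttop",back("scene",(190+a[0]/5,145+a[1]/5),86),"hub",back("scene",(190+b[0]/5,145+b[1]/5),56))
for nm,uv in {"eggR":(349,241),"eggB":(248,130)}.items(): print(nm,back("top",uv,50))
E
```

```text
top pad [210.3 246.9 440. ] [456.7  51.6  12. ]
top pad [248.4 243.2 434. ] [469.4 -58.   12. ]
top pad [286.5 239.5 436. ] [ 481.9 -167.5   12. ]
top cup [(106.78661451542807, 218.78313776618862, 383.5)]
scene pad [215.  205.9 246.5] [ 481.5 -166.9   12. ]
scene pad [233.3 184.7 214.5] [469.  -57.8  12. ]
scene pad [250.3 165.1 176.5] [456.2  51.8  12. ]
scene cup [(312.00623885918003, 128.66488413547236, 187.0)]
['top'] [531.49051207 345.59343447] 1.8580247060154392e-13 [433.5220205071382]
['scene'] [531.21418195 345.3311085 ] 2.7504458658000196e-12 [227.68117694172543]
['top', 'scene'] [531.42855866 345.62698291] 0.004183798052296199 [433.53892609709874, 227.6741603583796]
a posttop [596.8  65.9  86. ] hub [559.9  61.1  56. ]
b posttop [610.3 -44.3  86. ] hub [571.6 -47.5  56. ]
c posttop [ 621.2 -149.3   86. ] hub [ 584.8 -156.3   56. ]
a sc posttop [600.5  66.2  86. ] hub [564.3  61.1  56. ]
b sc posttop [614.4 -45.   86. ] hub [576.3 -48.2  56. ]
c sc posttop [ 625.8 -150.3   86. ] hub [ 589.5 -157.3   56. ]
eggR [ 482.1 -337.4   50. ]
eggB [792.  -50.7  50. ]
```

Run:
```python
from h import *
from scipy.spatial.transform import Rotation as R
q=ctrl.sense()["ee_rot"]; M=R.from_quat(q[[1,2,3,0]]).as_matrix(); print(M.round(3))
y=M[:,1]; print("jaw dir",np.arctan2(y[1],y[0]))
# triangulate
def ray(n,uv):
    c=viewer.camera_info(n); d=c["R"].T@np.array([(uv[0]-c["cx"])/c["fx"],(uv[1]-c["cy"])/c["fy"],1]); return -c["R"].T@c["t"],d/np.linalg.norm(d)
T={"a":((140,99),(155,177)),"b":((364,76),(370,158)),"c":((577,58),(585,136))}
S={"a":((471,121),(424,127)),"b":((386,231),(339,231)),"c":((296,343),(248,345))}
for k in T:
  for i in(0,1):
    A=0;b=0
    for n,p,o,s in(("top",T[k][i],178,5.5),("scene",S[k][i],None,5)):
        uv=(178+p[0]/s,178+p[1]/s) if n=="top" else (190+p[0]/s,145+p[1]/s)
        c,d=ray(n,uv); P=np.eye(3)-np.outer(d,d); A=A+P; b=b+P@c
    print(k,("post","hub")[i],np.linalg.solve(A,b).round(1))
```

```text
[[-0.001  0.236  0.972]
 [-0.001  0.972 -0.236]
 [-1.    -0.001 -0.   ]]
jaw dir 1.332999338685903
a post [598.1  67.3  82.8]
a hub [561.2  62.7  51.8]
b post [611.6 -43.3  81.5]
b hub [572.9 -46.4  50.9]
c post [ 622.7 -148.8   81. ]
c hub [ 586.1 -155.9   50.7]
```

Call:
carry_out(
  targets=[
    {"x": 0.06,"y": -0.055,"z": 0,"az": 0.1,"hand": -0.3},
    {"x": 0.12,"y": -0.11,"z": 0,"az": 0.2,"hand": -0.3},
    {"x": 0.17,"y": -0.16,"z": 0,"az": 0.3,"hand": -0.3},
    {"x": 0.22,"y": -0.2,"z": 0,"az": 0.352,"hand": -0.3},
    {"x": 0.26,"y": -0.24,"z": 0,"az": 0.352,"hand": -0.3},
  ],
  grip_force=20,
)

```text
invalid input at $.targets[0]: expected keys x, y, z, ax, ay, az, hand
```

Call:
carry_out(
  targets=[
    {"x": 0.06,"y": -0.055,"z": 0,"ax": 0,"ay": 0,"az": 0.1,"hand": -0.3},
    {"x": 0.12,"y": -0.11,"z": 0,"ax": 0,"ay": 0,"az": 0.2,"hand": -0.3},
    {"x": 0.17,"y": -0.16,"z": 0,"ax": 0,"ay": 0,"az": 0.3,"hand": -0.3},
    {"x": 0.22,"y": -0.2,"z": 0,"ax": 0,"ay": 0,"az": 0.352,"hand": -0.3},
    {"x": 0.26,"y": -0.24,"z": 0,"ax": 0,"ay": 0,"az": 0.352,"hand": -0.3},
  ],
  grip_force=20,
)

```text
time_s: 0.72
eef_pos: [354.6, 297.0, 231.2]
ee_rot: [0.706, -0.041, 0.706, 0.041]
force: [0.5, 1.4, -0.5]
grip_width: 0.348
```

Call:
carry_out(
  targets=[
    {"x": 0.045,"y": -0.042,"z": 0,"ax": 0,"ay": 0,"az": 0,"hand": -0.3},
    {"x": 0.09,"y": -0.085,"z": 0,"ax": 0,"ay": 0,"az": 0,"hand": -0.3},
    {"x": 0.135,"y": -0.127,"z": -0.03,"ax": 0,"ay": 0,"az": 0,"hand": -0.3},
    {"x": 0.18,"y": -0.17,"z": -0.07,"ax": 0,"ay": 0,"az": 0,"hand": -0.3},
    {"x": 0.215,"y": -0.203,"z": -0.11,"ax": 0,"ay": 0,"az": 0,"hand": -0.3},
  ],
)

```text
time_s: 1.35
eef_pos: [559.8, 103.4, 131.0]
ee_rot: [0.706, -0.04, 0.706, 0.04]
force: [0.5, 0.5, 1.3]
grip_width: 0.347
```

Call:
carry_out(
  targets=[
    {"x": 0,"y": 0,"z": 0,"ax": 0,"ay": 0,"az": 0,"hand": -0.3},
    {"x": 0,"y": 0,"z": 0,"ax": 0,"ay": 0,"az": 0,"hand": -0.3},
  ],
)

```text
time_s: 1.6
eef_pos: [558.3, 105.3, 132.3]
ee_rot: [0.706, -0.04, 0.706, 0.04]
force: [0.2, -0.0, 0.6]
grip_width: 0.354
```

Run:
```python
from h import *
s=ctrl.sense(); print(s)
im=viewer.capture("top"); im2=viewer.capture("scene")
a=cv2.resize(im[150:270,160:300],(560,480),interpolation=cv2.INTER_CUBIC)
b=cv2.resize(im2[100:220,230:290],(240,480),interpolation=cv2.INTER_CUBIC)
cv2.imwrite("pics/d1.png",np.hstack([a,b]))
for n in("top","scene"): print(n,proj(n,s["eef_pos"]))
```

```text
{'time_s': 1.6, 'joints': array([-1.97850503e-02,  4.98681569e-01,  1.49617362e+00,  2.70734063e-04,
        1.14680824e+00, -1.70495421e+00]), 'dq': array([ 0.02122019, -0.03006367, -0.00255783,  0.00058251, -0.0006029 ,
       -0.00132933]), 'tau': array([-1.39587533e+00, -4.52538407e+01, -2.34306389e+01, -4.32773307e-02,
       -3.13462329e-02, -1.36744088e-02]), 'eef_pos': array([558.33197224, 105.33770932, 132.34583768]), 'ee_rot': array([ 0.70593488, -0.04028664,  0.70597136,  0.04046446]), 'force': array([ 0.17581619, -0.03943873,  0.59157488]), 'wrist_torque': array([-0.02906013,  0.01149584,  0.04258764]), 'grip_width': 0.35410202011470054}
top [[185.26016649 208.99159457]]
scene [[282.12832499 147.91583844]]
```

View pics/d1.png

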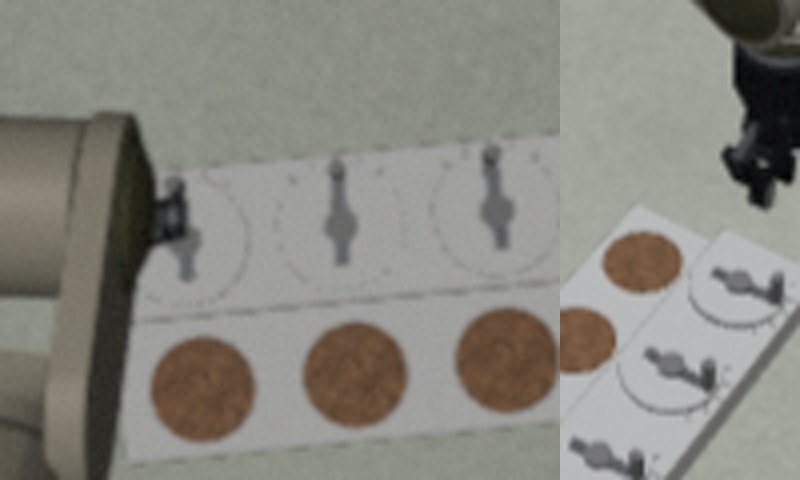

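Call:
carry_out(
  targets=[
    {"x": 0.02,"y": -0.019,"z": 0,"ax": 0,"ay": 0,"az": 0,"hand": -0.3},
    {"x": 0.04,"y": -0.038,"z": 0,"ax": 0,"ay": 0,"az": 0,"hand": -0.3},
    {"x": 0.04,"y": -0.038,"z": -0.02,"ax": 0,"ay": 0,"az": 0,"hand": -0.3},
    {"x": 0.04,"y": -0.038,"z": -0.03,"ax": 0,"ay": 0,"az": 0,"hand": -0.3},
    {"x": 0.04,"y": -0.038,"z": -0.03,"ax": 0,"ay": 0,"az": 0,"hand": -0.3},
  ],
)

```text
time_s: 2.33
eef_pos: [598.1, 67.6, 102.2]
ee_rot: [0.706, -0.041, 0.706, 0.041]
force: [-0.9, 1.0, 0.3]
grip_width: 0.349
```

Call:
carry_out(
  targets=[
    {"x": 0,"y": 0,"z": -0.02,"ax": 0,"ay": 0,"az": 0,"hand": -0.3},
    {"x": 0,"y": 0,"z": -0.038,"ax": 0,"ay": 0,"az": 0,"hand": -0.3},
    {"x": 0,"y": 0,"z": -0.038,"ax": 0,"ay": 0,"az": 0,"hand": -0.3},
    {"x": 0,"y": 0,"z": -0.038,"ax": 0,"ay": 0,"az": 0,"hand": -0.3},
  ],
)

```text
time_s: 2.82
eef_pos: [598.9, 67.0, 64.7]
ee_rot: [0.706, -0.04, 0.706, 0.04]
force: [0.7, -0.5, 0.7]
grip_width: 0.35
```

Call:
carry_out(
  targets=[
    {"x": -0.0006,"y": 0.005,"z": 0,"ax": 0,"ay": 0,"az": 0,"hand": -0.3},
    {"x": -0.001,"y": 0.009,"z": 0,"ax": 0,"ay": 0,"az": 0,"hand": -0.3},
    {"x": -0.0012,"y": 0.0105,"z": 0,"ax": 0,"ay": 0,"az": 0,"hand": -0.3},
    {"x": -0.0012,"y": 0.0105,"z": 0,"ax": 0,"ay": 0,"az": 0,"hand": -0.3},
  ],
)

```text
time_s: 3.32
eef_pos: [597.4, 77.6, 64.1]
ee_rot: [0.706, -0.04, 0.706, 0.04]
force: [0.3, -0.4, -0.6]
grip_width: 0.349
```

Call:
carry_out(
  targets=[
    {"x": -0.0001,"y": 0.001,"z": 0,"ax": 0,"ay": 0,"az": 0,"hand": -0.3},
    {"x": -0.0002,"y": 0.002,"z": 0,"ax": 0,"ay": 0,"az": 0,"hand": -0.3},
    {"x": -0.0002,"y": 0.002,"z": 0,"ax": 0,"ay": 0,"az": 0,"hand": -0.3},
  ],
)

```text
time_s: 3.7
eef_pos: [597.2, 79.4, 64.0]
ee_rot: [0.706, -0.04, 0.706, 0.04]
force: [1.1, -0.0, 0.3]
grip_width: 0.348
```

Call:
carry_out(
  targets=[
    {"x": -0.0001,"y": 0.001,"z": 0,"ax": 0,"ay": 0,"az": 0,"hand": -0.3},
    {"x": -0.0002,"y": 0.002,"z": 0,"ax": 0,"ay": 0,"az": 0,"hand": -0.3},
    {"x": -0.0002,"y": 0.002,"z": 0,"ax": 0,"ay": 0,"az": 0,"hand": -0.3},
  ],
)

```text
time_s: 4.08
eef_pos: [597.1, 81.2, 64.1]
ee_rot: [0.706, -0.04, 0.706, 0.04]
force: [0.9, -2.6, 0.2]
grip_width: 0.349
```

Call:
carry_out(
  targets=[
    {"x": -0.0001,"y": 0.001,"z": 0,"ax": 0,"ay": 0,"az": 0,"hand": -0.3},
    {"x": -0.0001,"y": 0.001,"z": 0,"ax": 0,"ay": 0,"az": 0,"hand": -0.3},
    {"x": -0.0001,"y": 0.001,"z": 0,"ax": 0,"ay": 0,"az": 0,"hand": -0.3},
  ],
)

```text
time_s: 4.45
eef_pos: [596.9, 82.2, 64.0]
ee_rot: [0.706, -0.04, 0.706, 0.04]
force: [1.1, -4.9, 0.4]
grip_width: 0.351
```

Call:
carry_out(
  targets=[
    {"x": 0.0006,"y": -0.005,"z": 0,"ax": 0,"ay": 0,"az": 0,"hand": -0.3},
    {"x": 0.001,"y": -0.01,"z": 0,"ax": 0,"ay": 0,"az": 0,"hand": -0.3},
    {"x": 0.001,"y": -0.01,"z": 0.02,"ax": 0,"ay": 0,"az": 0,"hand": -0.3},
    {"x": 0.001,"y": -0.01,"z": 0.045,"ax": 0,"ay": 0,"az": 0,"hand": -0.3},
    {"x": 0.001,"y": -0.01,"z": 0.045,"ax": 0,"ay": 0,"az": 0,"hand": -0.3},
  ],
)

```text
time_s: 5.08
eef_pos: [598.6, 72.5, 110.5]
ee_rot: [0.707, -0.04, 0.705, 0.04]
force: [0.1, -0.1, -0.9]
grip_width: 0.352
```

Call:
carry_out(
  targets=[
    {"x": 0.0045,"y": -0.037,"z": 0,"ax": 0,"ay": 0,"az": 0,"hand": -0.3},
    {"x": 0.009,"y": -0.075,"z": 0,"ax": 0,"ay": 0,"az": 0,"hand": -0.3},
    {"x": 0.0135,"y": -0.115,"z": 0,"ax": 0,"ay": 0,"az": 0,"hand": -0.3},
    {"x": 0.0135,"y": -0.115,"z": 0,"ax": 0,"ay": 0,"az": 0,"hand": -0.3},
    {"x": 0.0135,"y": -0.115,"z": 0,"ax": 0,"ay": 0,"az": 0,"hand": -0.3},
  ],
)

```text
time_s: 5.7
eef_pos: [610.9, -41.9, 108.1]
ee_rot: [0.705, -0.04, 0.706, 0.041]
force: [-0.5, 0.9, 0.2]
grip_width: 0.352
```

Call:
carry_out(
  targets=[
    {"x": 0,"y": -0.001,"z": -0.02,"ax": 0,"ay": 0,"az": 0,"hand": -0.3},
    {"x": 0,"y": -0.001,"z": -0.044,"ax": 0,"ay": 0,"az": 0,"hand": -0.3},
    {"x": 0,"y": -0.001,"z": -0.044,"ax": 0,"ay": 0,"az": 0,"hand": -0.3},
    {"x": -0.0006,"y": 0.004,"z": -0.044,"ax": 0,"ay": 0,"az": 0,"hand": -0.3},
    {"x": -0.001,"y": 0.008,"z": -0.044,"ax": 0,"ay": 0,"az": 0,"hand": -0.3},
  ],
)

```text
time_s: 6.32
eef_pos: [610.8, -34.0, 66.1]
ee_rot: [0.706, -0.041, 0.705, 0.04]
force: [0.8, 0.2, 0.3]
grip_width: 0.354
```

Call:
carry_out(
  targets=[
    {"x": -0.0001,"y": 0.001,"z": 0,"ax": 0,"ay": 0,"az": 0,"hand": -0.3},
    {"x": -0.0002,"y": 0.002,"z": 0,"ax": 0,"ay": 0,"az": 0,"hand": -0.3},
    {"x": -0.0002,"y": 0.002,"z": 0,"ax": 0,"ay": 0,"az": 0,"hand": -0.3},
  ],
)

```text
time_s: 6.7
eef_pos: [610.2, -32.6, 65.1]
ee_rot: [0.706, -0.04, 0.706, 0.04]
force: [0.4, -0.6, -0.5]
grip_width: 0.351
```

Call:
carry_out(
  targets=[
    {"x": -0.0001,"y": 0.001,"z": 0,"ax": 0,"ay": 0,"az": 0,"hand": -0.3},
    {"x": -0.0002,"y": 0.002,"z": 0,"ax": 0,"ay": 0,"az": 0,"hand": -0.3},
    {"x": -0.0002,"y": 0.002,"z": 0,"ax": 0,"ay": 0,"az": 0,"hand": -0.3},
  ],
)

```text
time_s: 7.08
eef_pos: [610.0, -30.5, 65.0]
ee_rot: [0.706, -0.04, 0.706, 0.04]
force: [0.0, -0.1, -0.7]
grip_width: 0.352
```

Call:
carry_out(
  targets=[
    {"x": -0.0001,"y": 0.001,"z": 0,"ax": 0,"ay": 0,"az": 0,"hand": -0.3},
    {"x": -0.0002,"y": 0.002,"z": 0,"ax": 0,"ay": 0,"az": 0,"hand": -0.3},
    {"x": -0.0002,"y": 0.002,"z": 0,"ax": 0,"ay": 0,"az": 0,"hand": -0.3},
  ],
)

```text
time_s: 7.45
eef_pos: [609.8, -28.7, 65.0]
ee_rot: [0.706, -0.04, 0.706, 0.04]
force: [0.7, -1.9, -0.4]
grip_width: 0.35
```

Call:
carry_out(
  targets=[
    {"x": -0.0001,"y": 0.001,"z": 0,"ax": 0,"ay": 0,"az": 0,"hand": -0.3},
    {"x": -0.0002,"y": 0.0015,"z": 0,"ax": 0,"ay": 0,"az": 0,"hand": -0.3},
    {"x": -0.0002,"y": 0.0015,"z": 0,"ax": 0,"ay": 0,"az": 0,"hand": -0.3},
  ],
)

```text
time_s: 7.82
eef_pos: [609.7, -27.3, 65.1]
ee_rot: [0.706, -0.041, 0.706, 0.04]
force: [1.5, -4.6, -0.4]
grip_width: 0.349
```

Call:
carry_out(
  targets=[
    {"x": 0.0006,"y": -0.005,"z": 0,"ax": 0,"ay": 0,"az": 0,"hand": -0.3},
    {"x": 0.001,"y": -0.01,"z": 0,"ax": 0,"ay": 0,"az": 0,"hand": -0.3},
    {"x": 0.001,"y": -0.01,"z": 0.02,"ax": 0,"ay": 0,"az": 0,"hand": -0.3},
    {"x": 0.001,"y": -0.01,"z": 0.045,"ax": 0,"ay": 0,"az": 0,"hand": -0.3},
    {"x": 0.001,"y": -0.01,"z": 0.045,"ax": 0,"ay": 0,"az": 0,"hand": -0.3},
  ],
)

```text
time_s: 8.45
eef_pos: [611.3, -37.2, 111.6]
ee_rot: [0.707, -0.041, 0.705, 0.04]
force: [-0.1, 0.5, -0.4]
grip_width: 0.35
```

Call:
carry_out(
  targets=[
    {"x": 0.0045,"y": -0.037,"z": 0,"ax": 0,"ay": 0,"az": 0,"hand": -0.3},
    {"x": 0.009,"y": -0.075,"z": 0,"ax": 0,"ay": 0,"az": 0,"hand": -0.3},
    {"x": 0.013,"y": -0.113,"z": 0,"ax": 0,"ay": 0,"az": 0,"hand": -0.3},
    {"x": 0.013,"y": -0.113,"z": 0,"ax": 0,"ay": 0,"az": 0,"hand": -0.3},
    {"x": 0.013,"y": -0.113,"z": 0,"ax": 0,"ay": 0,"az": 0,"hand": -0.3},
  ],
)

```text
time_s: 9.07
eef_pos: [623.2, -149.4, 109.0]
ee_rot: [0.705, -0.04, 0.706, 0.041]
force: [-0.4, 1.6, -0.1]
grip_width: 0.349
```

Call:
carry_out(
  targets=[
    {"x": 0,"y": 0,"z": -0.02,"ax": 0,"ay": 0,"az": 0,"hand": -0.3},
    {"x": 0,"y": 0,"z": -0.044,"ax": 0,"ay": 0,"az": 0,"hand": -0.3},
    {"x": 0,"y": 0,"z": -0.044,"ax": 0,"ay": 0,"az": 0,"hand": -0.3},
  ],
)

```text
time_s: 9.45
eef_pos: [622.6, -148.5, 64.2]
ee_rot: [0.705, -0.04, 0.707, 0.042]
force: [0.2, -0.3, 0.3]
grip_width: 0.35
```

Run:
```python
import numpy as np
for s in (9,-9):
  for t in np.arange(-.5,.55,.05):
    a=.1145+t; print(s,round(t,2),(np.array([586,-155.2])+38*np.array([np.cos(a),np.sin(a)])+s*np.array([-np.sin(a),np.cos(a)])).round(1))
```

```text
9 -0.5 [ 624.6 -161.1]
9 -0.45 [ 624.8 -159.2]
9 -0.4 [ 625.  -157.3]
9 -0.35 [ 625.1 -155.3]
9 -0.3 [ 625.  -153.4]
9 -0.25 [ 624.9 -151.4]
9 -0.2 [ 624.6 -149.5]
9 -0.15 [ 624.3 -147.6]
9 -0.1 [ 623.9 -145.6]
9 -0.05 [ 623.3 -143.8]
9 -0.0 [ 622.7 -141.9]
9 0.05 [ 622.  -140.1]
9 0.1 [ 621.2 -138.3]
9 0.15 [ 620.3 -136.6]
9 0.2 [ 619.4 -134.9]
9 0.25 [ 618.3 -133.2]
9 0.3 [ 617.2 -131.7]
9 0.35 [ 615.9 -130.1]
9 0.4 [ 614.7 -128.7]
9 0.45 [ 613.3 -127.3]
9 0.5 [ 611.9 -125.9]
-9 -0.5 [ 617.8 -177.8]
-9 -0.45 [ 618.9 -176.2]
-9 -0.4 [ 619.9 -174.5]
-9 -0.35 [ 620.9 -172.8]
-9 -0.3 [ 621.7 -171.1]
-9 -0.25 [ 622.4 -169.3]
-9 -0.2 [ 623.1 -167.4]
-9 -0.15 [ 623.7 -165.5]
-9 -0.1 [ 624.1 -163.6]
-9 -0.05 [ 624.5 -161.7]
-9 -0.0 [ 624.8 -159.8]
-9 0.05 [ 625.  -157.9]
-9 0.1 [ 625.  -155.9]
-9 0.15 [ 625. -154.]
-9 0.2 [ 624.9 -152. ]
-9 0.25 [ 624.7 -150.1]
-9 0.3 [ 624.4 -148.1]
-9 0.35 [ 624.  -146.2]
-9 0.4 [ 623.5 -144.3]
-9 0.45 [ 622.9 -142.5]
-9 0.5 [ 622.2 -140.6]
```

Call:
carry_out(
  targets=[
    {"x": -0.0003,"y": 0.005,"z": 0,"ax": 0,"ay": 0,"az": 0.03,"hand": -0.3},
    {"x": -0.0006,"y": 0.0085,"z": 0,"ax": 0,"ay": 0,"az": 0.05,"hand": -0.3},
    {"x": -0.0014,"y": 0.01,"z": 0,"ax": 0,"ay": 0,"az": 0.1,"hand": -0.3},
    {"x": -0.0023,"y": 0.012,"z": 0,"ax": 0,"ay": 0,"az": 0.15,"hand": -0.3},
    {"x": -0.0023,"y": 0.012,"z": 0,"ax": 0,"ay": 0,"az": 0.15,"hand": -0.3},
  ],
)

```text
time_s: 10.07
eef_pos: [621.5, -137.8, 66.7]
ee_rot: [0.701, -0.093, 0.701, 0.093]
force: [0.0, -0.1, 0.0]
grip_width: 0.353
```

Call:
carry_out(
  targets=[
    {"x": -0.0009,"y": 0.0016,"z": 0,"ax": 0,"ay": 0,"az": 0.05,"hand": -0.3},
    {"x": -0.002,"y": 0.0033,"z": 0,"ax": 0,"ay": 0,"az": 0.1,"hand": -0.3},
    {"x": -0.002,"y": 0.0033,"z": 0,"ax": 0,"ay": 0,"az": 0.1,"hand": -0.3},
  ],
)

```text
time_s: 10.45
eef_pos: [619.4, -134.7, 66.4]
ee_rot: [0.696, -0.128, 0.695, 0.128]
force: [0.4, 0.2, -0.4]
grip_width: 0.352
```

Call:
carry_out(
  targets=[
    {"x": -0.0011,"y": 0.0016,"z": 0,"ax": 0,"ay": 0,"az": 0.05,"hand": -0.3},
    {"x": -0.0023,"y": 0.0031,"z": 0,"ax": 0,"ay": 0,"az": 0.1,"hand": -0.3},
    {"x": -0.0023,"y": 0.0031,"z": 0,"ax": 0,"ay": 0,"az": 0.1,"hand": -0.3},
  ],
)

```text
time_s: 10.82
eef_pos: [617.0, -131.6, 66.2]
ee_rot: [0.688, -0.162, 0.688, 0.162]
force: [-0.2, 0.6, -0.3]
grip_width: 0.345
```

Call:
carry_out(
  targets=[
    {"x": -0.0013,"y": 0.0015,"z": 0,"ax": 0,"ay": 0,"az": 0.03,"hand": -0.3},
    {"x": -0.0013,"y": 0.0015,"z": 0,"ax": 0,"ay": 0,"az": 0.03,"hand": -0.3},
    {"x": -0.0013,"y": 0.0015,"z": 0,"ax": 0,"ay": 0,"az": 0.03,"hand": -0.3},
  ],
)

```text
time_s: 11.2
eef_pos: [615.6, -130.2, 66.0]
ee_rot: [0.686, -0.173, 0.686, 0.173]
force: [-0.6, -0.3, 0.4]
grip_width: 0.352
```

Call:
carry_out(
  targets=[
    {"x": -0.0013,"y": 0.0015,"z": 0,"ax": 0,"ay": 0,"az": 0.03,"hand": -0.3},
    {"x": -0.0013,"y": 0.0015,"z": 0,"ax": 0,"ay": 0,"az": 0.03,"hand": -0.3},
    {"x": -0.0013,"y": 0.0015,"z": 0,"ax": 0,"ay": 0,"az": 0.03,"hand": -0.3},
  ],
)

```text
time_s: 11.58
eef_pos: [614.5, -128.7, 66.0]
ee_rot: [0.683, -0.183, 0.683, 0.183]
force: [0.8, -0.5, -0.4]
grip_width: 0.352
```

Call:
carry_out(
  targets=[
    {"x": -0.001,"y": 0.001,"z": 0,"ax": 0,"ay": 0,"az": 0.03,"hand": -0.3},
    {"x": -0.001,"y": 0.001,"z": 0,"ax": 0,"ay": 0,"az": 0.03,"hand": -0.3},
    {"x": -0.001,"y": 0.001,"z": 0,"ax": 0,"ay": 0,"az": 0.03,"hand": -0.3},
  ],
)

```text
time_s: 11.95
eef_pos: [613.6, -127.8, 66.1]
ee_rot: [0.68, -0.194, 0.68, 0.193]
force: [4.2, -1.5, -0.8]
grip_width: 0.353
```

Call:
carry_out(
  targets=[
    {"x": -0.0004,"y": 0.0007,"z": 0,"ax": 0,"ay": 0,"az": 0,"hand": -0.3},
    {"x": -0.0004,"y": 0.0007,"z": 0,"ax": 0,"ay": 0,"az": 0,"hand": -0.3},
    {"x": -0.0004,"y": 0.0007,"z": 0,"ax": 0,"ay": 0,"az": 0,"hand": -0.3},
  ],
)

```text
time_s: 12.32
eef_pos: [613.3, -127.2, 66.1]
ee_rot: [0.68, -0.194, 0.68, 0.193]
force: [4.0, -1.9, -1.1]
grip_width: 0.35
```

Call:
carry_out(
  targets=[
    {"x": -0.0004,"y": 0.0007,"z": 0,"ax": 0,"ay": 0,"az": 0,"hand": -0.3},
    {"x": -0.0004,"y": 0.0007,"z": 0,"ax": 0,"ay": 0,"az": 0,"hand": -0.3},
    {"x": -0.0004,"y": 0.0007,"z": 0,"ax": 0,"ay": 0,"az": 0,"hand": -0.3},
  ],
)

```text
time_s: 12.7
eef_pos: [613.0, -126.6, 66.2]
ee_rot: [0.681, -0.194, 0.68, 0.193]
force: [4.9, -2.9, -0.8]
grip_width: 0.352
```

Call:
carry_out(
  targets=[
    {"x": 0.0065,"y": -0.0105,"z": 0,"ax": 0,"ay": 0,"az": -0.07,"hand": -0.3},
    {"x": 0.011,"y": -0.0185,"z": 0,"ax": 0,"ay": 0,"az": -0.07,"hand": -0.3},
    {"x": 0.0116,"y": -0.0225,"z": 0,"ax": 0,"ay": 0,"az": -0.17,"hand": -0.3},
    {"x": 0.012,"y": -0.0275,"z": 0,"ax": 0,"ay": 0,"az": -0.29,"hand": -0.3},
    {"x": 0.0118,"y": -0.0333,"z": 0,"ax": 0,"ay": 0,"az": -0.44,"hand": -0.3},
  ],
)

```text
time_s: 13.32
eef_pos: [624.1, -159.4, 65.8]
ee_rot: [0.706, -0.039, 0.706, 0.04]
force: [-0.2, -0.1, 0.5]
grip_width: 0.348
```

Call:
carry_out(
  targets=[
    {"x": -0.0006,"y": -0.0038,"z": 0,"ax": 0,"ay": 0,"az": -0.1,"hand": -0.3},
    {"x": -0.0015,"y": -0.0075,"z": 0,"ax": 0,"ay": 0,"az": -0.2,"hand": -0.3},
    {"x": -0.0015,"y": -0.0075,"z": 0,"ax": 0,"ay": 0,"az": -0.2,"hand": -0.3},
    {"x": -0.0015,"y": -0.0075,"z": 0,"ax": 0,"ay": 0,"az": -0.2,"hand": -0.3},
  ],
)

```text
time_s: 13.82
eef_pos: [622.7, -166.9, 65.9]
ee_rot: [0.706, 0.03, 0.707, -0.029]
force: [1.1, 0.1, -0.0]
grip_width: 0.348
```

Call:
carry_out(
  targets=[
    {"x": -0.0006,"y": -0.002,"z": 0,"ax": 0,"ay": 0,"az": -0.05,"hand": -0.3},
    {"x": -0.0013,"y": -0.0038,"z": 0,"ax": 0,"ay": 0,"az": -0.1,"hand": -0.3},
    {"x": -0.0013,"y": -0.0038,"z": 0,"ax": 0,"ay": 0,"az": -0.1,"hand": -0.3},
  ],
)

```text
time_s: 14.2
eef_pos: [621.5, -170.8, 66.0]
ee_rot: [0.704, 0.065, 0.704, -0.065]
force: [-0.4, 0.6, -0.4]
grip_width: 0.351
```

Call:
carry_out(
  targets=[
    {"x": -0.0009,"y": -0.0018,"z": 0,"ax": 0,"ay": 0,"az": -0.05,"hand": -0.3},
    {"x": -0.0009,"y": -0.0018,"z": 0,"ax": 0,"ay": 0,"az": -0.05,"hand": -0.3},
    {"x": -0.0009,"y": -0.0018,"z": 0,"ax": 0,"ay": 0,"az": -0.05,"hand": -0.3},
  ],
)

```text
time_s: 14.58
eef_pos: [620.7, -172.6, 66.0]
ee_rot: [0.702, 0.083, 0.702, -0.083]
force: [-0.1, 0.0, 0.6]
grip_width: 0.349
```

Call:
carry_out(
  targets=[
    {"x": -0.0006,"y": -0.0011,"z": 0,"ax": 0,"ay": 0,"az": -0.04,"hand": -0.3},
    {"x": -0.0006,"y": -0.0011,"z": 0,"ax": 0,"ay": 0,"az": -0.04,"hand": -0.3},
    {"x": -0.0006,"y": -0.0011,"z": 0,"ax": 0,"ay": 0,"az": -0.04,"hand": -0.3},
  ],
)

```text
time_s: 14.95
eef_pos: [620.1, -173.7, 66.0]
ee_rot: [0.7, 0.097, 0.7, -0.097]
force: [0.2, 0.0, 0.3]
grip_width: 0.352
```

Call:
carry_out(
  targets=[
    {"x": -0.0006,"y": -0.0011,"z": 0,"ax": 0,"ay": 0,"az": -0.03,"hand": -0.3},
    {"x": -0.0006,"y": -0.0011,"z": 0,"ax": 0,"ay": 0,"az": -0.03,"hand": -0.3},
    {"x": -0.0006,"y": -0.0011,"z": 0,"ax": 0,"ay": 0,"az": -0.03,"hand": -0.3},
  ],
)

```text
time_s: 15.32
eef_pos: [619.4, -174.9, 66.0]
ee_rot: [0.699, 0.108, 0.699, -0.108]
force: [0.5, -0.2, -1.0]
grip_width: 0.35
```

Call:
carry_out(
  targets=[
    {"x": -0.0005,"y": -0.0009,"z": 0,"ax": 0,"ay": 0,"az": -0.02,"hand": -0.3},
    {"x": -0.0005,"y": -0.0009,"z": 0,"ax": 0,"ay": 0,"az": -0.02,"hand": -0.3},
    {"x": -0.0005,"y": -0.0009,"z": 0,"ax": 0,"ay": 0,"az": -0.02,"hand": -0.3},
  ],
)

```text
time_s: 15.7
eef_pos: [618.9, -175.8, 66.0]
ee_rot: [0.698, 0.115, 0.698, -0.115]
force: [-0.3, 0.0, -1.0]
grip_width: 0.347
```

Call:
carry_out(
  targets=[
    {"x": -0.0005,"y": -0.0009,"z": 0,"ax": 0,"ay": 0,"az": -0.02,"hand": -0.3},
    {"x": -0.0005,"y": -0.0009,"z": 0,"ax": 0,"ay": 0,"az": -0.02,"hand": -0.3},
    {"x": -0.0005,"y": -0.0009,"z": 0,"ax": 0,"ay": 0,"az": -0.02,"hand": -0.3},
  ],
)

```text
time_s: 16.08
eef_pos: [618.4, -176.7, 66.0]
ee_rot: [0.697, 0.122, 0.697, -0.122]
force: [0.8, 0.0, -0.8]
grip_width: 0.351
```

Call:
carry_out(
  targets=[
    {"x": -0.0005,"y": -0.0009,"z": 0,"ax": 0,"ay": 0,"az": -0.02,"hand": -0.3},
    {"x": -0.0005,"y": -0.0009,"z": 0,"ax": 0,"ay": 0,"az": -0.02,"hand": -0.3},
    {"x": -0.0005,"y": -0.0009,"z": 0,"ax": 0,"ay": 0,"az": -0.02,"hand": -0.3},
  ],
)

```text
time_s: 16.45
eef_pos: [618.0, -177.6, 66.0]
ee_rot: [0.695, 0.129, 0.695, -0.129]
force: [1.2, 1.5, -0.2]
grip_width: 0.348
```

Run:
```python
from h import *
s=ctrl.sense(); print(s["eef_pos"],s["force"],s["wrist_torque"])
im=viewer.capture("top"); im2=viewer.capture("scene")
a=cv2.resize(im[170:240,245:310],(390,420),interpolation=cv2.INTER_CUBIC)
b=cv2.resize(im2[160:230,215:280],(390,420),interpolation=cv2.INTER_CUBIC)
cv2.imwrite("pics/d2.png",np.hstack([a,b]))
```

```text
[ 617.98230278 -177.56539644   66.0361512 ] [ 1.24065517  1.46618486 -0.24822695] [ 0.08409774 -0.06464525 -0.01132248]
```

View pics/d2.png

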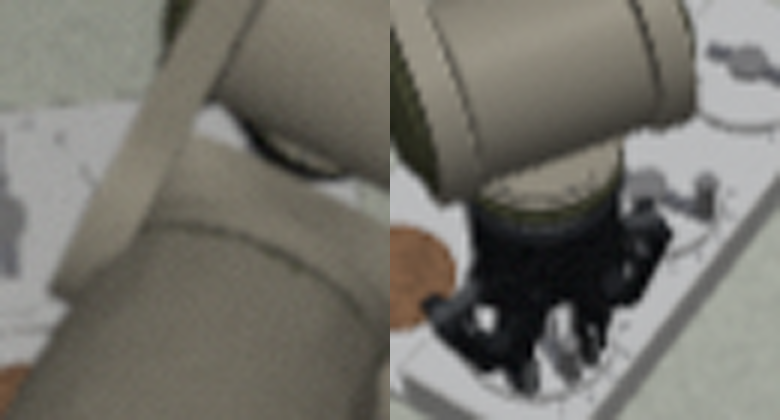

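Call:
carry_out(
  targets=[
    {"x": -0.0004,"y": -0.0009,"z": 0,"ax": 0,"ay": 0,"az": 0,"hand": -0.3},
    {"x": -0.0004,"y": -0.0009,"z": 0,"ax": 0,"ay": 0,"az": 0,"hand": -0.3},
    {"x": -0.0004,"y": -0.0009,"z": 0,"ax": 0,"ay": 0,"az": 0,"hand": -0.3},
  ],
)

```text
time_s: 16.92
eef_pos: [617.7, -178.4, 66.0]
ee_rot: [0.695, 0.129, 0.695, -0.129]
force: [1.3, 2.4, -0.6]
grip_width: 0.347
```

Call:
carry_out(
  targets=[
    {"x": -0.0003,"y": -0.0008,"z": 0,"ax": 0,"ay": 0,"az": 0,"hand": -0.3},
    {"x": -0.0003,"y": -0.0008,"z": 0,"ax": 0,"ay": 0,"az": 0,"hand": -0.3},
    {"x": -0.0003,"y": -0.0008,"z": 0,"ax": 0,"ay": 0,"az": 0,"hand": -0.3},
  ],
)

```text
time_s: 17.3
eef_pos: [617.5, -179.2, 66.1]
ee_rot: [0.695, 0.129, 0.695, -0.129]
force: [4.1, 2.9, -0.5]
grip_width: 0.348
```

Call:
carry_out(
  targets=[
    {"x": 0.0004,"y": 0.001,"z": 0,"ax": 0,"ay": 0,"az": 0,"hand": -0.3},
    {"x": 0.0008,"y": 0.002,"z": 0,"ax": 0,"ay": 0,"az": 0,"hand": -0.3},
    {"x": 0.0015,"y": 0.004,"z": 0,"ax": 0,"ay": 0,"az": 0,"hand": -0.3},
    {"x": 0.0032,"y": 0.0085,"z": 0,"ax": 0,"ay": 0,"az": 0,"hand": -0.3},
    {"x": 0.0032,"y": 0.0085,"z": 0,"ax": 0,"ay": 0,"az": 0,"hand": -0.3},
  ],
)

```text
time_s: 17.92
eef_pos: [620.5, -170.4, 66.0]
ee_rot: [0.695, 0.128, 0.695, -0.128]
force: [-0.1, 0.5, -0.4]
grip_width: 0.352
```

Call:
carry_out(
  targets=[
    {"x": 0,"y": 0,"z": 0.01,"ax": 0,"ay": 0,"az": 0,"hand": -0.3},
    {"x": 0,"y": 0,"z": 0.03,"ax": 0,"ay": 0,"az": 0,"hand": -0.3},
    {"x": 0,"y": 0,"z": 0.06,"ax": 0,"ay": 0,"az": 0,"hand": -0.3},
    {"x": 0,"y": 0,"z": 0.1,"ax": 0,"ay": 0,"az": 0,"hand": -0.3},
    {"x": 0,"y": 0,"z": 0.13,"ax": 0,"ay": 0,"az": 0,"hand": -0.3},
  ],
)

```text
time_s: 18.55
eef_pos: [620.6, -171.0, 198.7]
ee_rot: [0.696, 0.128, 0.695, -0.129]
force: [-0.7, -0.4, -0.5]
grip_width: 0.35
```

Call:
carry_out(
  targets=[
    {"x": -0.01,"y": 0.06,"z": 0,"ax": 0,"ay": 0,"az": 0.1,"hand": 1},
    {"x": -0.02,"y": 0.12,"z": 0,"ax": 0,"ay": 0,"az": 0.2,"hand": 1},
    {"x": -0.03,"y": 0.18,"z": 0,"ax": 0,"ay": 0,"az": 0.3,"hand": 1},
    {"x": -0.04,"y": 0.24,"z": 0,"ax": 0,"ay": 0,"az": 0.4,"hand": 1},
    {"x": -0.05,"y": 0.3,"z": 0,"ax": 0,"ay": 0,"az": 0.48,"hand": 1},
  ],
)

```text
time_s: 19.18
eef_pos: [570.0, 130.9, 197.0]
ee_rot: [0.706, -0.041, 0.705, 0.041]
force: [0.3, 1.1, 1.2]
grip_width: 0.998
```

Run:
```python
from h import *
im=viewer.capture("top")
print(blobs(im,(3,90,30),(25,255,255),(88,128,200,240)))
a=cv2.resize(im[170:265,178:315],(685,475),interpolation=cv2.INTER_CUBIC); cv2.imwrite("pics/d3.png",a)
```

```text
[]
```

View pics/d3.png

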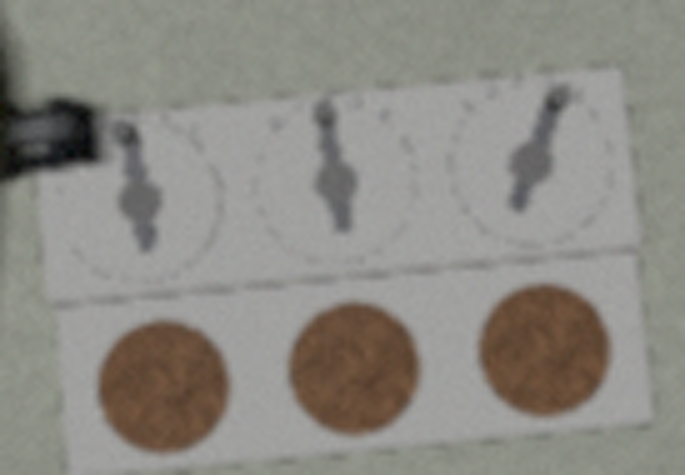

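Call:
carry_out(
  targets=[
    {"x": -0.01,"y": 0.055,"z": 0,"ax": 0,"ay": 0,"az": 0,"hand": 1},
    {"x": -0.02,"y": 0.11,"z": 0,"ax": 0,"ay": 0,"az": 0,"hand": 1},
    {"x": -0.03,"y": 0.165,"z": -0.02,"ax": 0,"ay": 0,"az": 0,"hand": 1},
    {"x": -0.039,"y": 0.215,"z": -0.06,"ax": 0,"ay": 0,"az": 0,"hand": 1},
    {"x": -0.039,"y": 0.215,"z": -0.09,"ax": 0,"ay": 0,"az": 0,"hand": 1},
  ],
)

```text
time_s: 19.85
eef_pos: [530.2, 347.1, 105.1]
ee_rot: [0.706, -0.042, 0.706, 0.042]
force: [0.5, -0.5, 1.0]
grip_width: 0.998
```

Call:
carry_out(
  targets=[
    {"x": 0,"y": 0,"z": 0,"ax": 0,"ay": 0,"az": 0,"hand": 1},
    {"x": 0,"y": 0,"z": 0,"ax": 0,"ay": 0,"az": 0,"hand": 1},
  ],
)

```text
time_s: 20.1
eef_pos: [532.5, 343.9, 108.0]
ee_rot: [0.707, -0.04, 0.705, 0.04]
force: [0.0, -0.2, 0.5]
grip_width: 1.004
```

Run:
```python
from h import *
p=back("top",(178+558/5,170+97/5),82); d=p-[586,-155.2,82]; print(p,np.arctan2(d[1],d[0])-.1145,np.hypot(d[0],d[1]))
print(ctrl.sense()["eef_pos"])
```

```text
[ 619.6 -168.    82. ] -0.47847895650964417 35.9555280867908
[532.49821813 343.93386592 108.02277975]
```

Call:
carry_out(
  targets=[
    {"x": -0.001,"y": 0.0015,"z": -0.03,"ax": 0,"ay": 0,"az": 0,"hand": 1},
    {"x": -0.001,"y": 0.0015,"z": -0.06,"ax": 0,"ay": 0,"az": 0,"hand": 1},
    {"x": -0.001,"y": 0.0015,"z": -0.085,"ax": 0,"ay": 0,"az": 0,"hand": 1},
    {"x": -0.001,"y": 0.0015,"z": -0.101,"ax": 0,"ay": 0,"az": 0,"hand": 1},
    {"x": -0.001,"y": 0.0015,"z": -0.101,"ax": 0,"ay": 0,"az": 0,"hand": 1},
  ],
)

```text
time_s: 20.72
eef_pos: [530.8, 345.4, 5.3]
ee_rot: [0.706, -0.04, 0.706, 0.04]
force: [-0.1, 1.1, 0.9]
grip_width: 1.004
```

Call:
carry_out(
  targets=[
    {"x": 0,"y": 0,"z": 0,"ax": 0,"ay": 0,"az": 0,"hand": 0.6},
    {"x": 0,"y": 0,"z": 0,"ax": 0,"ay": 0,"az": 0,"hand": 0.4},
    {"x": 0,"y": 0,"z": 0,"ax": 0,"ay": 0,"az": 0,"hand": 0.2},
    {"x": 0,"y": 0,"z": 0,"ax": 0,"ay": 0,"az": 0,"hand": 0.0},
    {"x": 0,"y": 0,"z": 0,"ax": 0,"ay": 0,"az": 0,"hand": -0.2},
  ],
  grip_force=25,
)

```text
time_s: 21.35
eef_pos: [531.2, 346.0, 6.7]
ee_rot: [0.707, -0.04, 0.705, 0.041]
force: [-1.4, -0.8, 6.2]
grip_width: 0.693
```

Call:
carry_out(
  targets=[
    {"x": 0,"y": 0,"z": 0,"ax": 0,"ay": 0,"az": 0,"hand": -0.2},
    {"x": 0,"y": 0,"z": 0,"ax": 0,"ay": 0,"az": 0,"hand": -0.2},
  ],
)

```text
time_s: 21.6
eef_pos: [531.2, 346.0, 6.6]
ee_rot: [0.707, -0.04, 0.705, 0.041]
force: [-1.1, -1.0, 5.6]
grip_width: 0.689
```

Call:
carry_out(
  targets=[
    {"x": 0,"y": 0,"z": 0.01,"ax": 0,"ay": 0,"az": 0,"hand": -0.2},
    {"x": 0,"y": 0,"z": 0.03,"ax": 0,"ay": 0,"az": 0,"hand": -0.2},
    {"x": 0,"y": 0,"z": 0.06,"ax": 0,"ay": 0,"az": 0,"hand": -0.2},
    {"x": 0,"y": 0,"z": 0.1,"ax": 0,"ay": 0,"az": 0,"hand": -0.2},
    {"x": 0,"y": 0,"z": 0.14,"ax": 0,"ay": 0,"az": 0,"hand": -0.2},
  ],
)

```text
time_s: 22.22
eef_pos: [530.4, 345.7, 147.8]
ee_rot: [0.706, -0.04, 0.706, 0.041]
force: [-0.1, -0.2, -0.4]
grip_width: 0.69
```

Call:
carry_out(
  targets=[
    {"x": 0,"y": -0.04,"z": 0,"ax": 0,"ay": 0,"az": 0,"hand": -0.2},
    {"x": -0.003,"y": -0.08,"z": 0,"ax": 0,"ay": 0,"az": 0,"hand": -0.2},
    {"x": -0.006,"y": -0.13,"z": 0,"ax": 0,"ay": 0,"az": 0,"hand": -0.2},
    {"x": -0.01,"y": -0.18,"z": 0,"ax": 0,"ay": 0,"az": 0,"hand": -0.2},
    {"x": -0.015,"y": -0.23,"z": 0,"ax": 0,"ay": 0,"az": 0,"hand": -0.2},
  ],
)

```text
time_s: 22.85
eef_pos: [515.3, 114.2, 146.5]
ee_rot: [0.707, -0.04, 0.705, 0.04]
force: [-0.3, 0.3, -0.5]
grip_width: 0.689
```

Call:
carry_out(
  targets=[
    {"x": -0.005,"y": -0.05,"z": 0,"ax": 0,"ay": 0,"az": 0,"hand": -0.2},
    {"x": -0.01,"y": -0.1,"z": 0,"ax": 0,"ay": 0,"az": 0,"hand": -0.2},
    {"x": -0.016,"y": -0.15,"z": 0,"ax": 0,"ay": 0,"az": 0,"hand": -0.2},
    {"x": -0.022,"y": -0.2,"z": 0,"ax": 0,"ay": 0,"az": 0,"hand": -0.2},
    {"x": -0.028,"y": -0.24,"z": 0,"ax": 0,"ay": 0,"az": 0,"hand": -0.2},
  ],
)

```text
time_s: 23.48
eef_pos: [487.3, -126.2, 146.5]
ee_rot: [0.707, -0.04, 0.705, 0.04]
force: [0.3, 0.8, -0.7]
grip_width: 0.689
```

Call:
carry_out(
  targets=[
    {"x": 0,"y": 0,"z": 0,"ax": 0,"ay": 0,"az": 0,"hand": -0.2},
    {"x": 0,"y": 0,"z": 0,"ax": 0,"ay": 0,"az": 0,"hand": -0.2},
  ],
)

```text
time_s: 23.72
eef_pos: [487.6, -123.9, 145.8]
ee_rot: [0.706, -0.04, 0.706, 0.04]
force: [-0.8, 1.0, 0.3]
grip_width: 0.69
```

Call:
carry_out(
  targets=[
    {"x": -0.003,"y": -0.022,"z": 0,"ax": 0,"ay": 0,"az": 0,"hand": -0.2},
    {"x": -0.006,"y": -0.043,"z": -0.03,"ax": 0,"ay": 0,"az": 0,"hand": -0.2},
    {"x": -0.006,"y": -0.043,"z": -0.07,"ax": 0,"ay": 0,"az": 0,"hand": -0.2},
    {"x": -0.006,"y": -0.043,"z": -0.106,"ax": 0,"ay": 0,"az": 0,"hand": -0.2},
    {"x": -0.006,"y": -0.043,"z": -0.106,"ax": 0,"ay": 0,"az": 0,"hand": -0.2},
  ],
)

```text
time_s: 24.35
eef_pos: [480.6, -165.6, 37.7]
ee_rot: [0.705, -0.04, 0.707, 0.042]
force: [-0.1, -1.1, -0.5]
grip_width: 0.689
```

Call:
carry_out(
  targets=[
    {"x": 0,"y": 0,"z": 0,"ax": 0,"ay": 0,"az": 0,"hand": -0.2},
    {"x": 0,"y": 0,"z": 0,"ax": 0,"ay": 0,"az": 0,"hand": -0.2},
  ],
)

```text
time_s: 24.6
eef_pos: [482.3, -167.4, 40.6]
ee_rot: [0.707, -0.041, 0.705, 0.04]
force: [0.5, 0.5, -0.1]
grip_width: 0.696
```

Run:
```python
from h import *
s=ctrl.sense(); e=s["eef_pos"]; print(e)
im2=viewer.capture("scene"); im=im2[150:240,180:270]
im=cv2.resize(im,(630,630),interpolation=cv2.INTER_CUBIC)[:595]
c,_=cupc("scene",e[0],e[1],e[2]-6.6)
t=np.linspace(0,6.3,40)
for r,z in((26,0),(30,46)):
    P=((proj("scene",np.c_[e[0]+r*np.cos(t),e[1]+r*np.sin(t),0*t+e[2]-6.6+z])+.5-[180,150])*7).astype(int); cv2.polylines(im,[P],True,(255,255,0),1)
cv2.imwrite("pics/d4.png",im)
```

```text
[ 482.32630783 -167.43708816   40.62513071]
```

View pics/d4.png

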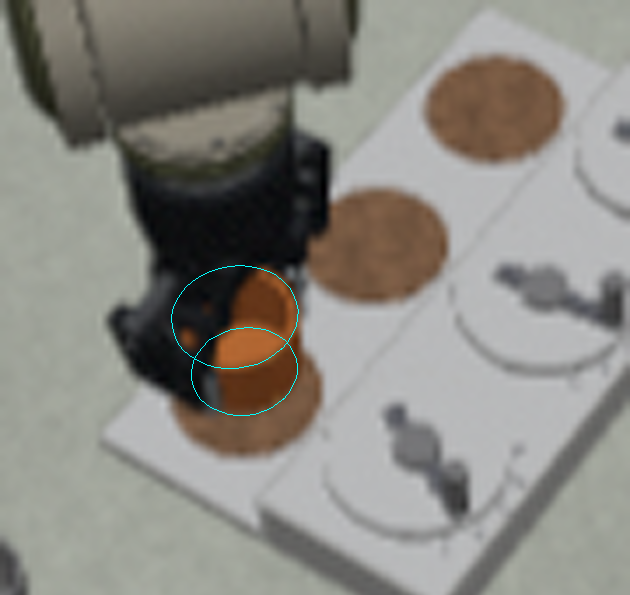

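Call:
carry_out(
  targets=[
    {"x": -0.0005,"y": 0,"z": -0.008,"ax": 0,"ay": 0,"az": 0,"hand": -0.2},
    {"x": -0.0005,"y": 0,"z": -0.015,"ax": 0,"ay": 0,"az": 0,"hand": -0.2},
    {"x": -0.0005,"y": 0,"z": -0.019,"ax": 0,"ay": 0,"az": 0,"hand": -0.2},
    {"x": -0.0005,"y": 0,"z": -0.02,"ax": 0,"ay": 0,"az": 0,"hand": -0.2},
    {"x": -0.0005,"y": 0,"z": -0.02,"ax": 0,"ay": 0,"az": 0,"hand": -0.2},
  ],
)

```text
time_s: 25.28
eef_pos: [481.0, -167.3, 19.0]
ee_rot: [0.706, -0.04, 0.706, 0.04]
force: [-0.3, -0.4, -0.3]
grip_width: 0.692
```

Call:
carry_out(
  targets=[
    {"x": 0,"y": 0,"z": -0.0005,"ax": 0,"ay": 0,"az": 0,"hand": -0.2},
    {"x": 0,"y": 0,"z": -0.001,"ax": 0,"ay": 0,"az": 0,"hand": -0.2},
    {"x": 0,"y": 0,"z": -0.001,"ax": 0,"ay": 0,"az": 0,"hand": -0.2},
  ],
)

```text
time_s: 25.65
eef_pos: [481.1, -167.4, 18.6]
ee_rot: [0.706, -0.041, 0.706, 0.04]
force: [-2.6, 0.4, 6.5]
grip_width: 0.689
```

Call:
carry_out(
  targets=[
    {"x": 0,"y": 0,"z": 0,"ax": 0,"ay": 0,"az": 0,"hand": 0.42},
    {"x": 0,"y": 0,"z": 0,"ax": 0,"ay": 0,"az": 0,"hand": 0.55},
    {"x": 0,"y": 0,"z": 0,"ax": 0,"ay": 0,"az": 0,"hand": 0.8},
    {"x": 0,"y": 0,"z": 0,"ax": 0,"ay": 0,"az": 0,"hand": 1},
    {"x": 0,"y": 0,"z": 0,"ax": 0,"ay": 0,"az": 0,"hand": 1},
  ],
)

```text
time_s: 26.28
eef_pos: [480.9, -167.3, 18.0]
ee_rot: [0.706, -0.04, 0.706, 0.04]
force: [0.8, 0.5, -0.8]
grip_width: 1.0
```

Call:
carry_out(
  targets=[
    {"x": 0,"y": 0,"z": 0.01,"ax": 0,"ay": 0,"az": 0,"hand": 1},
    {"x": 0,"y": 0,"z": 0.03,"ax": 0,"ay": 0,"az": 0,"hand": 1},
    {"x": 0,"y": 0,"z": 0.06,"ax": 0,"ay": 0,"az": 0,"hand": 1},
    {"x": 0,"y": 0,"z": 0.1,"ax": 0,"ay": 0,"az": 0,"hand": 1},
    {"x": 0,"y": 0,"z": 0.15,"ax": 0,"ay": 0,"az": 0,"hand": 1},
  ],
)

```text
time_s: 26.9
eef_pos: [480.5, -167.0, 169.6]
ee_rot: [0.706, -0.04, 0.706, 0.041]
force: [1.2, 0.5, 0.8]
grip_width: 1.001
```

Call:
carry_out(
  targets=[
    {"x": -0.02,"y": 0.05,"z": 0.03,"ax": 0,"ay": 0,"az": 0,"hand": 1},
    {"x": -0.04,"y": 0.1,"z": 0.03,"ax": 0,"ay": 0,"az": 0,"hand": 1},
    {"x": -0.06,"y": 0.15,"z": 0.03,"ax": 0,"ay": 0,"az": 0,"hand": 1},
    {"x": -0.08,"y": 0.2,"z": 0.03,"ax": 0,"ay": 0,"az": 0,"hand": 1},
    {"x": -0.09,"y": 0.25,"z": 0.03,"ax": 0,"ay": 0,"az": 0,"hand": 1},
  ],
)

```text
time_s: 27.52
eef_pos: [390.0, 84.1, 198.9]
ee_rot: [0.706, -0.04, 0.705, 0.04]
force: [1.0, -0.1, 0.5]
grip_width: 1.003
```

Call:
carry_out(
  targets=[
    {"x": -0.02,"y": 0.05,"z": 0,"ax": 0,"ay": 0,"az": 0,"hand": 1},
    {"x": -0.04,"y": 0.1,"z": 0,"ax": 0,"ay": 0,"az": 0,"hand": 1},
    {"x": -0.05,"y": 0.14,"z": 0,"ax": 0,"ay": 0,"az": 0,"hand": 1},
    {"x": -0.05,"y": 0.14,"z": 0,"ax": 0,"ay": 0,"az": 0,"hand": 1},
  ],
)

```text
time_s: 28.02
eef_pos: [340.1, 224.5, 198.6]
ee_rot: [0.706, -0.042, 0.706, 0.042]
force: [0.3, -0.7, 0.4]
grip_width: 0.997
```

Run:
```python
from h import *
from scipy.optimize import least_squares
print(ctrl.sense()["eef_pos"])
I={n:viewer.capture(n) for n in("top","scene")}
a=cv2.resize(I["top"][170:265,245:325],(400,475),interpolation=cv2.INTER_CUBIC)
b=cv2.resize(I["scene"][150:245,190:270],(400,475),interpolation=cv2.INTER_CUBIC)
for im,n,o in((a,"top",(245,170)),(b,"scene",(190,150))):
    t=np.linspace(0,6.3,60)
    P=((proj(n,np.c_[481.7+30*np.cos(t),-167.2+30*np.sin(t),0*t+58])+.5-o)*5).astype(int); cv2.polylines(im,[P],True,(255,255,0),1)
cv2.imwrite("pics/d5.png",np.hstack([a,b]))
```

```text
[340.05337161 224.45977925 198.6116418 ]
```

View pics/d5.png

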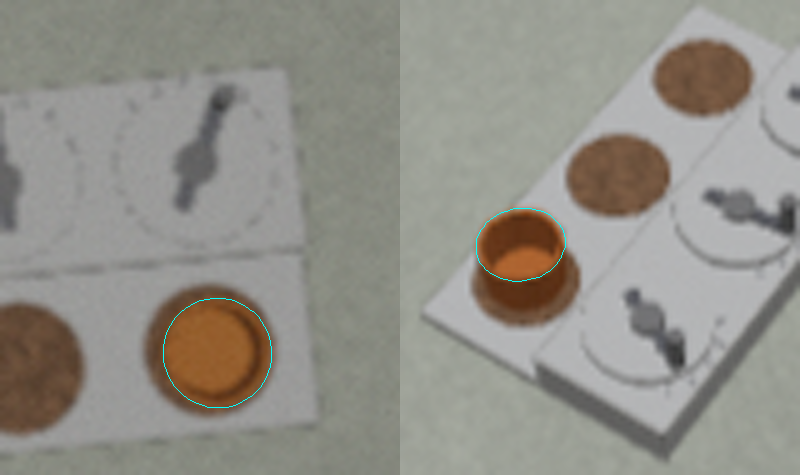

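```bash
python3 -c "
from rig import finish_job; print(finish_job())"
```

```text
the job is handed in; nothing more can be done
None
```

The worn dial is the right one, dial_c. I turned it to both ends of its play, left it at the clockwise end, and set the poaching cup on its pad. I then handed the job in, at about 28 s on the robot's clock.

- **Finding it:** I rocked each dial by its post, with the fingers loosely either side of it. Dials a and b both resisted about 3–4 mm anticlockwise from angle 0, so they are sound. I did not rock either of them clockwise. Dial c moved freely far past that point.
- **Turning it:** Dial c resisted at about +0.4 rad anticlockwise, where I pushed to about 5 N. It then resisted at about −0.45 to −0.48 rad clockwise, with up to about 5 N, and I let it go there slowly. No push went over 6 N.
- **Last checks:** The final pictures show dial c still turned clockwise. The cup is upright, with its rim within about 1 mm of the pad's centre. It was lowered until it touched at 6.5 N, then released. The gripper is clear of everything.
- **Small disagreement:** The total play I felt, about 0.85 to 0.9 rad, is a little over the stated 0.8 rad. The gap between the fingers was only known to about 1 mm.

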